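Close up the equipment case

TASK

The repair is finished: close up the equipment case. Lift the knee of the folding stay up and out past its centre so that the stay unlocks, then lower the cover gently all the way shut without letting it drop, and turn the wing latch a quarter turn clockwise to its stop. Leave the other things on the bench where they are.

Things in the scene. Friction and masses are not known exactly. Their poses are not given: they have to be found in the camera images.
- case: grey sheet-metal equipment case with a circuit board inside, 220 mm deep (its x), 280 mm wide (its y), rim 85 mm above the bench, fixed to it. Origin on the bench under its centre. Its -x axis points to the open front side, where the handle comes down; its +x side carries the cover's hinge; z up. Its yaw varies
- hinge (a point): middle of the cover's hinge line, on the rim at the case's +x side, at (110, 0, 85) mm in the case frame; the hinge line runs along the case's y
- stay_foot (a point): fixed lower pivot of the folding steel stay, inside the case near its +y end wall, at (-5, 112, 55) mm in the case frame; pivot axis along the case's y. Two flat arms 13 x 3 mm, each 88.5 mm between pivots: one from here to the knuckle, one from the knuckle to a bracket under the cover. The knuckle moves on a circle of 88.5 mm about this point, in the plane across the case's y
- knuckle (a point): centre of the stay's knee: round steel knuckle 18 mm across, 14 mm long along the case's y (pinch it end to end, along y). Locked, it lies at (49, 112, 125) mm in the case frame, 8 mm below the arms' straight line; it unlocks up and towards the case's -x. The standing cover is 45 mm away on its +x side, so a hand must come in tilted, leaning towards the case's -x
- handle (a point): middle of the straight round bar of the steel bow handle on the cover's free edge; bar 10 mm thick, 110 mm long, parallel to the hinge, 35 mm clear of the cover's edge, 259 mm from the hinge line. Cover standing: bar about 335 mm above the bench, above the cover's upper edge. Shut: at (-149, 0, 79) mm in the case frame, in front of the case. The bar turns easily between gripping fingers
- latch_wing (a point): centre of the wing of the quarter-turn latch on the cover's outer face: steel wing 40 mm long, 10 mm thick, 18 mm high, its top 24 mm above the cover's face, its foot a 24 mm disc 4 mm high. With the cover shut (face 88 mm above the bench) it is on top, at (-75, -85, 103) mm in the case frame. Its y axis runs along the wing's length, z out of the cover along the latch's axis
- cover (a joint): cover angle in rad: 0 = standing locked open (86 degrees up), grows as it closes, 1.50 = fully shut. Cover 224 x 284 mm, about 0.5 kg. Stiff hinge: unlocked, it stays where it is left while it stands steeper than about 65 degrees, but lower down it falls by itself if let go
- knee (a joint): fold of the stay's knee in rad: 0 = locked on its stop, 0.175 = arms in one straight line (centre), above that unlocked; about 3.1 with the cover shut. The knuckle passes centre after 8 mm of travel and is well unlocked after 30 to 45 mm; then it stays where it is left, and as the cover is lowered the arms fold down into the case by themselves
- latch (a joint): turn of the wing latch in rad, clockwise seen from outside the cover (from above when shut): 0 = open, wing parallel to the hinge; 1.57 = fastened, at its stop, wing at right angles to the hinge. Starts at 0 to 0.25; stays where it is left, turns with about 0.05 N m
- jar: bystander: glass jar with steel lid, 64 mm across, 75 mm high; origin under its centre
- spool: bystander: grey plastic spool standing on its flange, 54 mm across, 40 mm high; origin under its centre
- screwdriver: bystander: screwdriver with black handle lying on the bench behind the case, 190 mm long along its x; origin under its middle
- caliper: bystander: steel caliper lying flat, 190 mm long along its x; origin under its middle

How it is judged:
On the way, in this order (a step that is already met when the one before it is completed fails the run):
1. the stay's knee is past its centre while the cover still stands up (value of joint knee above 0.35 rad and value of joint cover below 0.7 rad), for 0.1 s.
2. the cover is shut (value of joint cover above 1.47 rad), for 0.2 s.
3. the wing latch is turned with the cover shut (value of joint cover above 1.47 rad and value of joint latch above 1.3 rad), for 0.2 s.
At the end, for the whole second after the job is handed in: The cover is fully shut (within 0.03 rad, 8 mm at its edge) and at rest, the wing latch is turned to within 0.27 rad of its stop, and the jar, spool, screwdriver and caliper are within 30 mm of where they were (all of step 3 and velocity of joint cover below 0.05 rad/s and distance of each of jar, spool, screwdriver, caliper from where it was at the start of the episode below 0.03 m); the robot touches nothing.
It fails at once if the cover dropped or slammed: closing faster than 1.5 rad/s in the last 30 degrees (value of joint cover above 0.97 rad and velocity of joint cover above 1.5 rad/s).
It fails at once if a bystander (jar, spool, screwdriver, caliper) was moved more than 30 mm (distance of any of jar, spool, screwdriver, caliper from where it was at the start of the episode above 0.03 m).
It also fails if it takes over 72 s, if anything falls off the work surface, if the arm or the gripper's body presses on something with over 40 N, if the wrist force passes 120 N, or if a joint passes its speed limit or range.

ROBOT

A 6-joint arm with a two-finger parallel gripper is mounted at the origin on the work surface. World frame = base frame: x ahead of the robot, y to its left, z up, the work surface at z = 0. Lengths are in m, angles in rad, forces in N, time in s.
With the tool pointing down it reaches from about 0.3 to 0.775 m from the base axis. Payload 14.6 kg.
Tool frame: the origin (TCP) lies between the finger pads; the fingertips stand 22 mm ahead of it and the grasp point (between the pads) lies 3 mm ahead of it (ctrl.tip_reach is the distance from the TCP to the fingertips, in m); z points along the fingers, y is the direction in which the jaws open and shut (so a half turn about z gives the same grasp; the last joint's range is limited). The gripper opens to 94 mm and grips with 3 to 60 N. Pads are 16 mm wide; open, the fingers measure 119 mm over their backs; the gripper's body (75 mm by 177 mm) begins 78 mm behind the grasp point.
Start: joints at [-1.225, 0.3, 1.521, -0, 1.321, -0.067], TCP at [0.221, -0.504, 0.227] pointing down, gripper open.
Joint ranges: [-3.03, 3.03], [-0.79, 2.21], [0.23, 2.52], [-1.04, 4.18], [0, 3.07], [-2.55, 2.55]. Speed limits (rad/s): [2.22, 2.22, 2.57, 3.14, 3.14, 3.14].

INTERFACE

Orientations are given as [roll, pitch, yaw] about the fixed x, y, z axes, in that order (R = Rz(yaw) Ry(pitch) Rx(roll)).
In Python, from station import ctrl gives the robot as it stands. The module is installed in compiled form; this text tells all that it offers.
- The arm moves only by the shell command python3 -m creep 'ROWS' [OPENING] [FORCE]. ROWS is a JSON object of lists of equal length, an entry for each row: "xyz": the shift along the tool's x, y, z in mm, a list of three; "spin": the turn about the tool's z in rad. In form: {"xyz": [[tx, ty, tz], ...], "spin": [spin, ...]}. A call has 1 to 5 rows; each row shifts and turns the commanded pose from where the row before left it, along the tool's axes as they then stand; what a row does not reach is not made up. A row lasts 1/8 s, in which the tool goes at most 62.5 mm and 10.7 degrees, less where a joint would pass 70% of its speed; a pose out of reach is approached as far as the arm can. A call with a gripper value outside its range is refused whole. OPENING is the finger opening in mm, from 0 to 94, set as the call begins (- or left out, the last holds). The fingers move at their own pace and stop on an object; FORCE is the grip in N (left out, the last holds). Time passes only in rows, so rows that do not move let the fingers close. It gives the time, the measured TCP pose, the force and the opening at its end, in the units of the state.
- ctrl.get_obs(): the state, without advancing time (a new reading comes with each control period).
- ctrl.camera(name): name is "side" or "top"; returns the picture (480x640x3 uint8, red, green, blue); there is no depth.
- ctrl.camera_model(name): a dict with "fx", "fy", "cx", "cy" (pixels), "R" (3x3) and "t" (3): a world point X has camera coordinates R X + t. Camera axes: x right, y down, z forward; pixel columns grow to the right and rows downward; lengths in m; the calibration is good to about 2 mm. A picture is of the moment at which its call begins. camera_model takes no time and is no camera call.
- ctrl.hand_in(): hands the job in, once; it reports no verdict.
The state is a dict: "time_s": time; "qpos": joint angles; "joint_vel": joint speeds; "tau": joint torques, N m; "ee_pos": TCP position; "eef_rot": TCP orientation; "force": force on the tool from outside, world axes, zero at the start; "moment": the same for the moment, N m; "grip_width": finger opening in m.
Only numpy, scipy, OpenCV 4.12 (cv2) and the standard library are available. Lean on these libraries where they do the work, as an engineer would, in place of code of your own. Each camera call takes 0.05 s, during which the arm holds its last target.

## Working session

There is one attempt and no reset: what is moved stays moved. The work goes in short steps, Python scripts to look and compute and a shell command to move; the robot and the scene stay as the last step left them, time stands still between calls to the robot, and variables do not carry over. Pictures are saved under pics/ and viewed, and the job is handed in when it is done.

```bash
mkdir -p pics
python3 - <<'E'
from station import ctrl
import cv2
o=ctrl.get_obs()
for k,v in o.items(): print(k,v)
print(ctrl.tip_reach)
for n in("side","top"):
    cv2.imwrite(f"pics/{n}0.png",ctrl.camera(n)[:,:,::-1]); print(n,ctrl.camera_model(n))
E
```

```text
time_s 0.0
qpos [-1.22459509e+00  3.00475151e-01  1.52157954e+00 -2.76396877e-05
  1.32068894e+00 -6.65804808e-02]
joint_vel [ 2.66168042e-04  1.90818805e-03 -2.67077902e-05  5.69890234e-04
  8.66511741e-04  1.15121589e-03]
tau [-4.81856350e-04 -5.31804299e+01 -3.52737522e+01  7.08152773e-02
  2.43890437e-02 -9.59759427e-05]
ee_pos [ 0.22055862 -0.50358286  0.22688475]
eef_rot [-3.14044245e+00 -4.98632393e-05  4.12788547e-01]
force [-0.10639835 -0.05277131  0.06069925]
moment [-0.0267311   0.01561807  0.0252074 ]
grip_width 0.09383433874241867
0.022
side {'fx': 527.525209631815, 'fy': 527.525209631815, 'cx': 317.0941455764937, 'cy': 242.53048889196288, 'R': array([[-0.98960473, -0.1437319 , -0.00485919],
       [-0.08695124,  0.62489516, -0.77585148],
       [ 0.11455109, -0.76736379, -0.63089687]]), 't': array([0.49738014, 0.20450086, 1.40541192])}
top {'fx': 614.8450270225464, 'fy': 614.8450270225464, 'cx': 324.62561181838464, 'cy': 232.82521162237785, 'R': array([[-0.0176358 , -0.99952754, -0.02517286],
       [-0.98352772,  0.02187237, -0.17942916],
       [ 0.17989498,  0.02159383, -0.98344878]]), 't': array([0.01453117, 0.53707998, 1.46346068])}
```

View pics/side0.png

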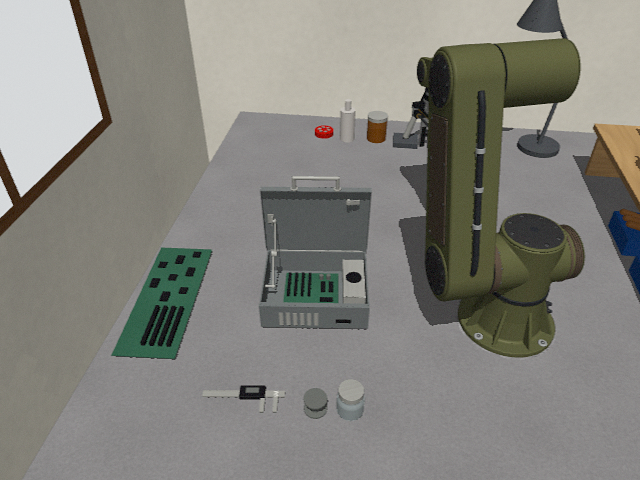

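View pics/top0.png

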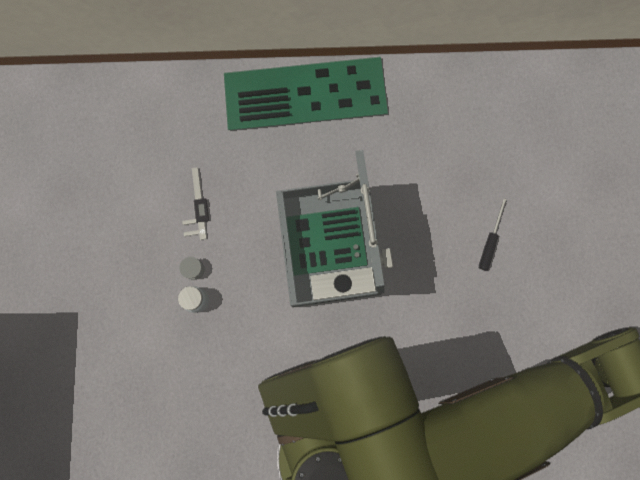

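Run:
```python
import cv2
t=cv2.imread("pics/top0.png")[140:320,260:410]; cv2.imwrite("pics/topz.png",cv2.resize(t,None,fx=3.3,fy=3.3,interpolation=cv2.INTER_CUBIC))
t=cv2.imread("pics/side0.png")[165:335,250:385]; cv2.imwrite("pics/sidez.png",cv2.resize(t,None,fx=3.5,fy=3.5,interpolation=cv2.INTER_CUBIC))
```

```text
(no output)
```

View pics/topz.png

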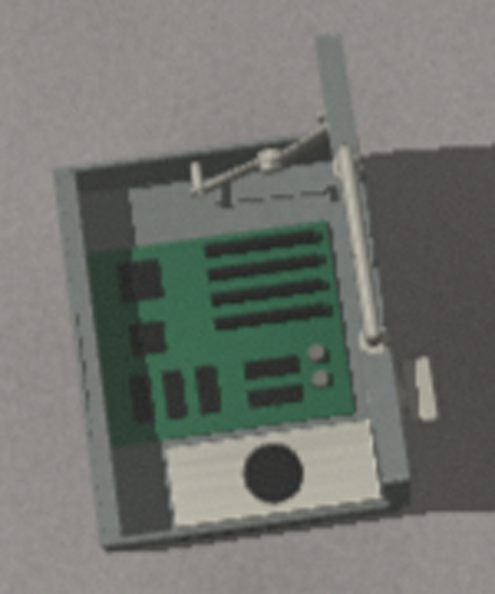

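View pics/sidez.png

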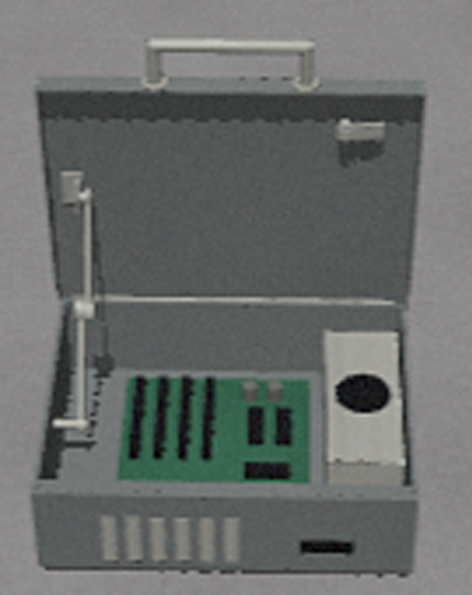

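```bash
cat > h.py <<'E'
import numpy as np, cv2
from station import ctrl
from scipy.spatial.transform import Rotation as Rn
def ray(n,p):
    m=ctrl.camera_model(n);R=np.array(m['R']);t=np.array(m['t'])
    d=R.T@np.array([(p[0]-m['cx'])/m['fx'],(p[1]-m['cy'])/m['fy'],1]);return -R.T@t,d/np.linalg.norm(d)
def onz(n,p,z):
    o,d=ray(n,p);return o+d*(z-o[2])/d[2]
def tri(pt,ps):
    o1,d1=ray('top',pt);o2,d2=ray('side',ps)
    s=np.linalg.lstsq(np.c_[d1,-d2],o2-o1,rcond=None)[0]
    a=o1+d1*s[0];b=o2+d2*s[1];return (a+b)/2,np.linalg.norm(a-b)
def proj(n,X):
    m=ctrl.camera_model(n);c=np.array(m['R'])@X+m['t'];return c[0]/c[2]*m['fx']+m['cx'],c[1]/c[2]*m['fy']+m['cy']
E
python3 - <<'E'
from h import *
np.set_printoptions(precision=4,suppress=True)
a=onz('top',(276.4,191.5),.085);b=onz('top',(291.8,305.8),.085)
c=onz('side',(260,305),.085);d=onz('side',(368.6,305),.085)
print(a,b,np.linalg.norm(a-b),c,d,np.linalg.norm(c-d))
for p,q in((a,b),(c,d)):
    y=p-q; print('yaw',np.arctan2(-y[0],y[1]))
k,e=tri((341.5,188.5),(274,253.3));print('knuckle',k,e)
h1,e1=tri((363.9,185.5),(292.3,177.9));h2,e2=tri((373,243),(339.4,177.9));print('handle',h1,h2,e1,e2)
for yaw in (-1.70,-1.68,-1.66,-1.64):
  R=Rn.from_euler('z',yaw).as_matrix()
  f=(a+b)/2; o=f-R@[-.110,0,.085]
  print(yaw,o,'kn',o+R@[.049,.112,.125],'hd',o+R@[.110-.259*np.cos(np.deg2rad(86)),0,.085+.259*np.sin(np.deg2rad(86))])
E
```

```text
[0.6355 0.1186 0.085 ] [0.3579 0.0833 0.085 ] 0.2798121936598094 [0.6307 0.1186 0.085 ] [0.3592 0.0805 0.085 ] 0.274245061085535
yaw -1.4442414908432568
yaw -1.4312768835326137
knuckle [ 0.6274 -0.0397  0.1243] 0.0033061355905866694
handle [ 0.5769 -0.0829  0.341 ] [ 0.46   -0.0973  0.342 ] 0.0026231560325139657 0.0024137401686290744
-1.7 [ 0.4825 -0.0081 -0.    ] kn [ 0.5873 -0.0711  0.125 ] hd [ 0.4707 -0.0993  0.3434]
-1.68 [ 0.4847 -0.0084 -0.    ] kn [ 0.5907 -0.0693  0.125 ] hd [ 0.4747 -0.0998  0.3434]
-1.66 [ 0.4869 -0.0086 -0.    ] kn [ 0.5941 -0.0674  0.125 ] hd [ 0.4787 -0.1002  0.3434]
-1.64 [ 0.4891 -0.0088 -0.    ] kn [ 0.5974 -0.0654  0.125 ] hd [ 0.4827 -0.1005  0.3434]
```

```bash
python3 -m creep '{"xyz":[[0,0,-45],[0,0,-45],[0,0,-45],[0,0,-45],[0,0,-10]],"spin":[-0.18,-0.18,-0.18,-0.18,-0.18]}' 50 20
cat >> h.py <<'E'
np.set_printoptions(precision=4,suppress=True)
O=np.array([.5106,-.0082,0]);YAW=-1.444
C=Rn.from_euler('z',YAW).as_matrix()
def w(p): return O+C@(np.array(p)/1000)
def st():
    o=ctrl.get_obs();R=Rn.from_euler('xyz',o['eef_rot']).as_matrix()
    print('t',o['time_s'],'q',o['qpos'],'\nee',o['ee_pos'],'rot',o['eef_rot'],'F',o['force'],'M',o['moment'],'gw',o['grip_width'])
    print('case mm',C.T@(o['ee_pos']-O)*1000)
    return o,R
def go(p,case=True,yaw=None):
    o,R=st();X=w(p) if case else np.array(p)
    print('tool shift mm',R.T@(X-o['ee_pos'])*1000)
    if yaw is not None:
        d=-(yaw-o['eef_rot'][2]); print('spin',(d+np.pi)%(2*np.pi)-np.pi)
E
python3 - <<'E'
from h import *
go([-15,112,400],yaw=1.697)
E
```

```text
time_s: 0.72
ee_pos: [0.2207, -0.5039, 0.4202]
eef_rot: [3.139, 0.003, 1.319]
force: [-0.1, -0.6, -0.8]
grip_width: 0.0509
t 0.725 q [-1.2246  0.238   1.1628  0.      1.737  -0.9725] 
ee [ 0.2207 -0.5039  0.4202] rot [3.1394 0.0032 1.3187] F [-0.1013 -0.6476 -0.7588] M [-0.0231 -0.0824 -0.0096] gw 0.0509132542972121
case mm [ 455.1014 -350.2646  420.2346]
tool shift mm [607.8068 255.5554  18.8611]
spin -0.37829219295450667
```

```bash
python3 -m creep '{"xyz":[[0,0,-10],[0,0,-10],[0,0,0]],"spin":[-0.18,-0.18,-0.018]}' 50 20
python3 - <<'E'
from h import *
go([-15,112,400],yaw=1.697)
E
```

```text
time_s: 1.1
ee_pos: [0.2207, -0.5039, 0.4377]
eef_rot: [3.141, 0.001, 1.691]
force: [0.6, 0.4, -0.4]
grip_width: 0.0501
t 1.1 q [-1.2246  0.2442  1.1162  0.      1.7807 -1.3444] 
ee [ 0.2207 -0.5039  0.4377] rot [3.1414 0.0005 1.6906] F [ 0.5557  0.4176 -0.3604] M [-0.0336 -0.0945 -0.0399] gw 0.050070324552529445
case mm [ 455.0338 -350.2887  437.6642]
tool shift mm [473.2828 458.9768  37.4816]
spin -0.006417252952330088
```

```bash
python3 -m creep '{"xyz":[[40,40,0],[40,40,0],[40,40,0],[40,40,0],[40,40,0]],"spin":[0,0,0,0,0]}'
python3 -m creep '{"xyz":[[40,40,0],[40,40,0],[40,40,0],[40,40,0],[40,40,0]],"spin":[0,0,0,0,0]}'
python3 -m creep '{"xyz":[[40,30,0],[33,30,0],[0,0,0]],"spin":[0,0,0]}'
python3 - <<'E'
from h import *
go([-15,112,115],yaw=1.697)
cv2.imwrite("pics/s1.png",ctrl.camera('side')[:,:,::-1]);cv2.imwrite("pics/t1.png",ctrl.camera('top')[:,:,::-1])
E
```

```text
time_s: 1.72
ee_pos: [0.396, -0.2796, 0.4368]
eef_rot: [-3.141, -0.0, 1.686]
force: [0.4, -0.5, 1.3]
grip_width: 0.05
time_s: 2.35
ee_pos: [0.5707, -0.0571, 0.4368]
eef_rot: [-3.141, -0.0, 1.687]
force: [0.1, -0.1, 0.6]
grip_width: 0.05
time_s: 2.72
ee_pos: [0.6217, 0.0232, 0.4353]
eef_rot: [-3.139, -0.001, 1.69]
force: [0.8, 0.4, 0.2]
grip_width: 0.0501
t 2.725 q [-0.0216  0.4364  0.8682  0.0002  1.8399 -0.1408] 
ee [0.6217 0.0232 0.4353] rot [-3.1388 -0.0006  1.6901] F [0.8358 0.4023 0.2358] M [-0.0319 -0.059   0.0259] gw 0.05008532351057381
case mm [-17.093  114.2052 435.259 ]
tool shift mm [ -2.2995  -1.2803 320.2626]
spin -0.006946607778520075
```

View pics/s1.png

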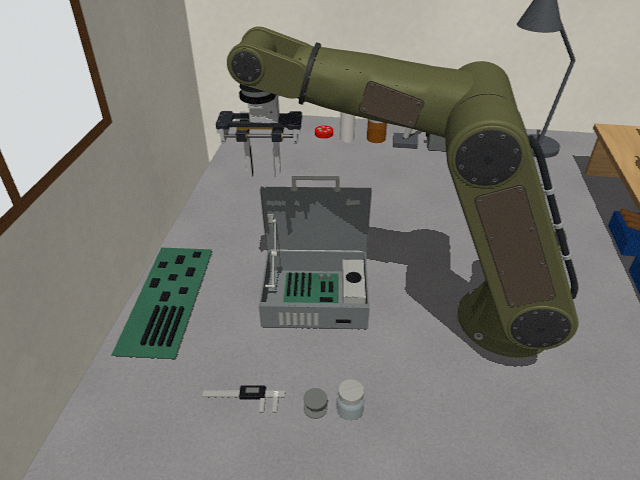

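View pics/t1.png

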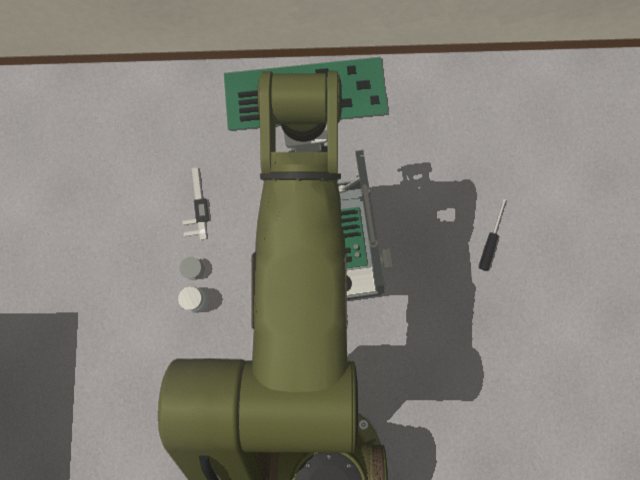

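Run:
```python
from h import *
for r,z,a,b in((.5498,.2269,.3005,1.8221),(.5501,.4202,.238,1.4008),(.6221,.4353,.4364,1.3046)): pass
D=[(.5498,.2269,.3005,1.8221),(.5501,.4202,.238,1.4008),(.6221,.4353,.4364,1.3046)]
A=[];B=[]
for r,z,a,b in D:
    A+=[[np.sin(a),np.sin(b),0],[np.cos(a),np.cos(b),1]];B+=[r,z]
s=np.linalg.lstsq(np.array(A),np.array(B),rcond=None);print(s)
o,d=ray('side',(246,66)); 
# wrist side face at y ~ .023+.07
for y in (.06,.09,.11): print(o+d*(y-o[1])/d[1])
```

```text
(array([ 0.4432,  0.4452, -0.085 ]), array([0.0002]), np.int32(3), array([2.4702, 1.6962, 0.146 ]))
[0.6275 0.06   0.6752]
[0.6188 0.09   0.6868]
[0.613  0.11   0.6945]
```

```bash
python3 -m creep '{"xyz":[[-2,-1,50],[0,0,50],[0,0,50],[0,0,50],[0,0,50]],"spin":[0,0,0,0,-0.005]}' 24 20
python3 -m creep '{"xyz":[[0,0,35],[0,0,20],[0,0,0]],"spin":[0,0,0]}'
python3 - <<'E'
from h import *
go([25,113,112],yaw=1.697); print(ctrl.get_obs()['tau'])
cv2.imwrite("pics/s2.png",ctrl.camera('side')[:,:,::-1]);cv2.imwrite("pics/t2.png",ctrl.camera('top')[:,:,::-1])
E
```

```text
time_s: 3.45
ee_pos: [0.6193, 0.0174, 0.1864]
eef_rot: [3.141, 0.0, 1.692]
force: [0.7, -0.1, -0.0]
grip_width: 0.0241
time_s: 3.82
ee_pos: [0.619, 0.0177, 0.1315]
eef_rot: [-3.139, -0.0, 1.693]
force: [0.1, 0.5, 0.3]
grip_width: 0.0238
t 3.825 q [-0.0305  0.5414  1.4109 -0.0001  1.1915 -0.1528] 
ee [0.619  0.0177 0.1315] rot [-3.1394 -0.0003  1.6931] F [0.066  0.4666 0.3421] M [-0.0411 -0.1238 -0.0246] gw 0.02381331811822605
case mm [-11.9767 110.7908 131.5289]
tool shift mm [-36.972    2.4182  19.513 ]
spin -0.003898219097963729
[  0.0824 -62.2353 -31.6975   0.0658  -0.4079   0.0108]
```

View pics/s2.png

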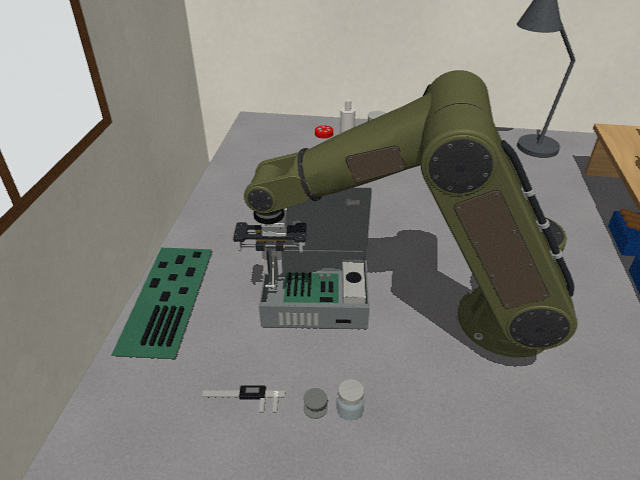

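View pics/t2.png

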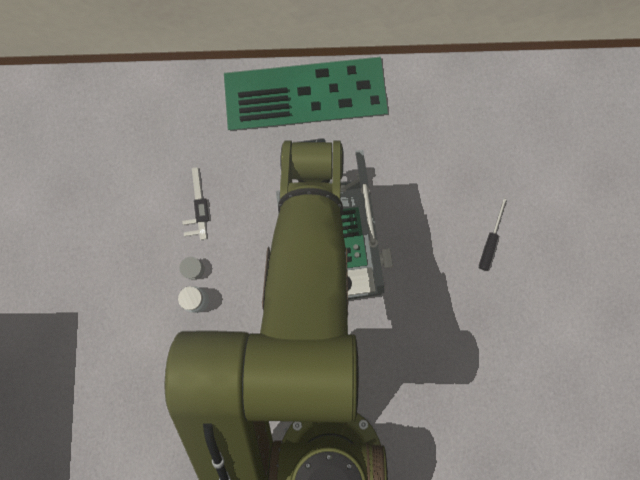

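Run:
```python
from h import *
f=lambda X:C.T@(X-O)*1000
for z in(.41,.39,.37,.34): print('fork',z,f(onz('top',(342,165),z)),f(onz('top',(342,190),z)))
print('lip',f(onz('top',(357.5,153),.309)),f(onz('top',(366.5,153),.309)))
for z in (.45,.42,.39):print('forearm',z,f(onz('top',(347.5,235),z)),f(onz('top',(343,205),z)))
t=cv2.imread("pics/t2.png")[130:260,260:400]; cv2.imwrite("pics/t2z.png",cv2.resize(t,None,fx=4.5,fy=4.5,interpolation=cv2.INTER_CUBIC))
t=cv2.imread("pics/s2.png")[140:300,220:380]; cv2.imwrite("pics/s2z.png",cv2.resize(t,None,fx=3.7,fy=3.7,interpolation=cv2.INTER_CUBIC))
```

```text
fork 0.41 [ 42.4335  86.0814 410.    ] [ 35.153   37.7483 410.    ]
fork 0.39 [ 43.375   91.9803 390.    ] [ 35.9652  42.7887 390.    ]
fork 0.37 [ 44.3165  97.8792 370.    ] [ 36.7773  47.8291 370.    ]
fork 0.34 [ 45.7287 106.7275 340.    ] [ 37.9956  55.3897 340.    ]
lip [ 82.8233 136.5511 309.    ] [101.2594 133.7177 309.    ]
forearm 0.45 [ 30.9005 -55.9636 450.    ] [ 31.1544  -0.2382 450.    ]
forearm 0.42 [ 32.0462 -50.7133 420.    ] [ 32.307    6.5514 420.    ]
forearm 0.39 [ 33.1918 -45.463  390.    ] [ 33.4597  13.3411 390.    ]
```

View pics/t2z.png

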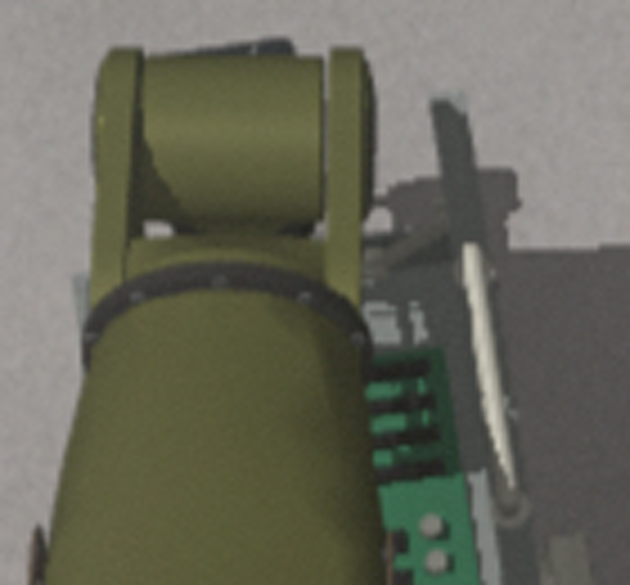

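View pics/s2z.png

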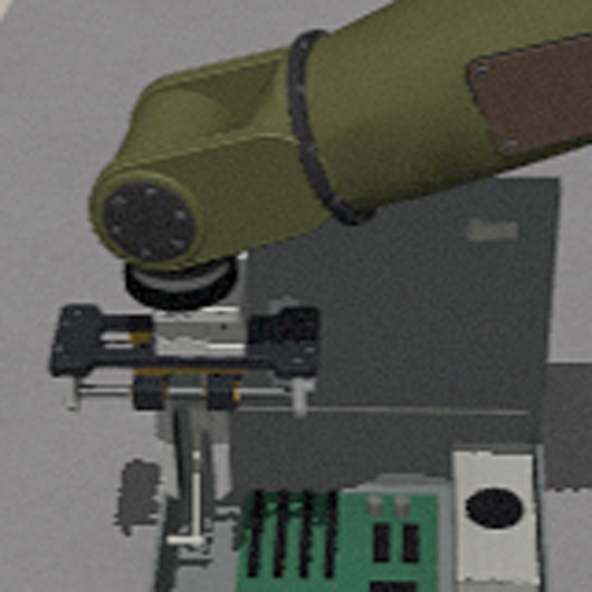

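```bash
python3 -m creep '{"xyz":[[0,2,12],[-8,0,10],[-8,0,0],[-8,0,0],[-8,0,0]],"spin":[0,0,0,0,0]}' 24 20
python3 -m creep '{"xyz":[[0,0,0],[0,0,0]],"spin":[0,0]}'
python3 - <<'E'
from h import *
go([20,113,109],yaw=1.697); print(ctrl.get_obs()['tau'])
for n in('side','top'):
  m=ctrl.camera(n)
  c=proj(n,w([40,112,120]));x,y=int(c[0]),int(c[1])
  cv2.imwrite(f"pics/{n}3.png",cv2.resize(m[y-70:y+50,x-70:x+70,::-1],None,fx=4.5,fy=4.5,interpolation=cv2.INTER_CUBIC))
E
```

```text
time_s: 4.55
ee_pos: [0.6262, -0.0135, 0.1108]
eef_rot: [3.141, 0.0, 1.696]
force: [-0.6, -0.8, 0.8]
grip_width: 0.0241
time_s: 4.8
ee_pos: [0.6259, -0.0127, 0.1105]
eef_rot: [3.141, -0.0, 1.696]
force: [0.1, 0.0, 0.8]
grip_width: 0.024
t 4.8 q [-0.0787  0.5778  1.4068  0.      1.1569 -0.2037] 
ee [ 0.6259 -0.0127  0.1105] rot [ 3.1415 -0.      1.6958] F [0.0908 0.0184 0.7928] M [-0.0356 -0.0978  0.0202] gw 0.024032549633204534
case mm [ 19.0086 113.8436 110.5399]
tool shift mm [-0.9929 -0.842   1.5398]
spin -0.001202392298935706
[ -0.4342 -65.7921 -32.8316   0.0517   0.0306  -0.0119]
```

View pics/side3.png

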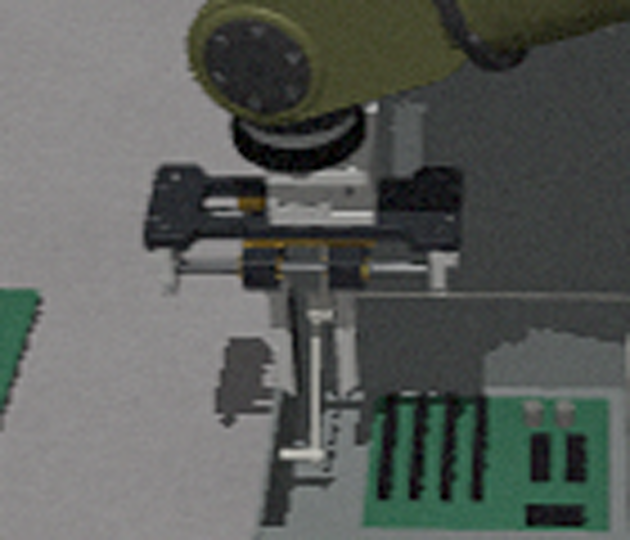

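View pics/top3.png

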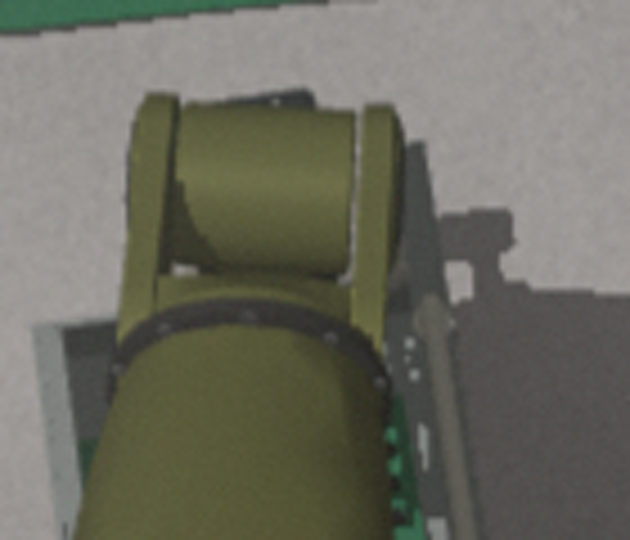

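```bash
python3 -m creep '{"xyz":[[-1,0,2],[0,0,0],[0,0,0],[0,0,0],[0,0,0]],"spin":[0,0,0,0,0]}' 0 35
python3 - <<'E'
from h import *
st()
E
```

```text
time_s: 5.52
ee_pos: [0.6272, -0.0133, 0.1085]
eef_rot: [3.138, -0.0, 1.696]
force: [11.0, 1.8, -5.4]
grip_width: 0.003
t 5.525 q [-0.0799  0.5811  1.4067  0.0008  1.1506 -0.2054] 
ee [ 0.6272 -0.0133  0.1085] rot [ 3.1383 -0.      1.696 ] F [11.027   1.7567 -5.3684] M [ 0.3382 -2.0479 -0.0054] gw 0.0029958448862741193
case mm [ 19.8336 115.001  108.4882]
```

```bash
python3 -m creep '{"xyz":[[4.2,1,-2.9],[0,0,0]],"spin":[0,0]}'
python3 - <<'E'
from h import *
st()
E
```

```text
time_s: 5.78
ee_pos: [0.6268, -0.0095, 0.1107]
eef_rot: [3.141, 0.001, 1.696]
force: [6.2, -2.5, -8.0]
grip_width: 0.0026
t 5.775 q [-0.0734  0.579   1.4044 -0.0005  1.1577 -0.1983] 
ee [ 0.6268 -0.0095  0.1107] rot [3.1411 0.0006 1.6959] F [ 6.1817 -2.5023 -7.9866] M [-0.4309 -1.2034 -0.0658] gw 0.002551794685779735
case mm [ 15.9988 115.0931 110.7323]
```

```bash
python3 -m creep '{"xyz":[[4.4,0,-2.4],[4.7,0,-1.9],[0,0,0]],"spin":[0,0,0]}' 0 45
python3 - <<'E'
from h import *
st()
for n in('side',):
  m=ctrl.camera(n)
  c=proj(n,w([40,112,120]));x,y=int(c[0]),int(c[1])
  cv2.imwrite(f"pics/{n}4.png",cv2.resize(m[y-70:y+50,x-70:x+70,::-1],None,fx=4.5,fy=4.5,interpolation=cv2.INTER_CUBIC))
E
```

```text
time_s: 6.15
ee_pos: [0.6257, -0.0007, 0.1148]
eef_rot: [3.141, 0.001, 1.696]
force: [8.3, -2.7, -9.6]
grip_width: 0.0028
t 6.15 q [-0.0593  0.5719  1.4053 -0.0009  1.1636 -0.1841] 
ee [ 0.6257 -0.0007  0.1148] rot [3.141  0.001  1.6959] F [ 8.3398 -2.7166 -9.5581] M [-0.6717 -1.5376  0.0127] gw 0.0028465960026042847
case mm [  7.1295 115.1557 114.8146]
```

View pics/side4.png

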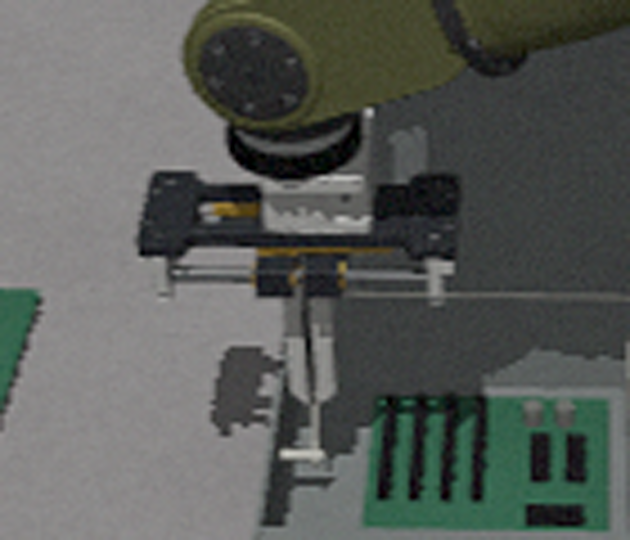

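```bash
python3 -m creep '{"xyz":[[4.9,-1,-1.3],[5,0,-0.8],[5,0,0],[0,0,0]],"spin":[0,0,0,0]}'
python3 - <<'E'
from h import *
st()
for n in('side','top'):
  m=ctrl.camera(n)
  c=proj(n,w([40,112,120]));x,y=int(c[0]),int(c[1])
  cv2.imwrite(f"pics/{n}5.png",cv2.resize(m[y-70:y+50,x-70:x+70,::-1],None,fx=4.5,fy=4.5,interpolation=cv2.INTER_CUBIC))
E
```

```text
time_s: 6.7
ee_pos: [0.6239, 0.0137, 0.1182]
eef_rot: [3.138, 0.002, 1.696]
force: [10.3, -2.9, -3.6]
grip_width: 0.0015
t 6.7 q [-0.0363  0.5629  1.411  -0.0013  1.1636 -0.1609] 
ee [0.6239 0.0137 0.1182] rot [3.1377 0.0018 1.6959] F [10.3181 -2.9451 -3.5577] M [-1.0106 -2.0986  0.0414] gw 0.0015178672669915543
case mm [ -7.3829 115.1644 118.16  ]
```

View pics/side5.png

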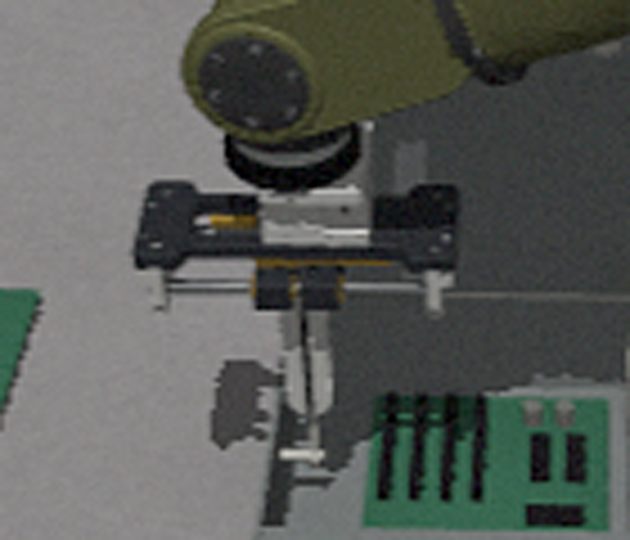

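View pics/top5.png

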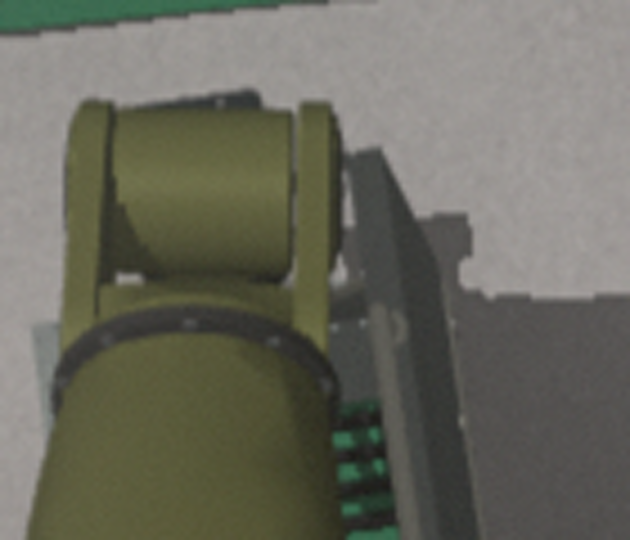

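```bash
python3 -m creep '{"xyz":[[0,0,0],[0,0,0],[0,0,0],[8,0,0],[12,0,0]],"spin":[0,0,0,0,0]}' 28
python3 -m creep '{"xyz":[[25,0,0],[30,0,0],[35,0,0],[35,0,0],[10,0,0]],"spin":[0,0,0,0,0]}'
python3 - <<'E'
from h import *
st()
for n in('side','top'):
  m=ctrl.camera(n)
  cv2.imwrite(f"pics/{n}6.png",cv2.resize(m[130:340,220:440,::-1],None,fx=2.8,fy=2.8,interpolation=cv2.INTER_CUBIC))
E
```

```text
time_s: 7.42
ee_pos: [0.6199, 0.0348, 0.1177]
eef_rot: [-3.142, -0.0, 1.696]
force: [-0.9, -0.7, -0.3]
grip_width: 0.0282
time_s: 8.05
ee_pos: [0.6026, 0.1704, 0.1177]
eef_rot: [-3.142, -0.0, 1.698]
force: [0.5, -0.2, 0.4]
grip_width: 0.0282
t 8.05 q [0.217  0.57   1.4008 0.0002 1.1708 0.0895] 
ee [0.6026 0.1704 0.1177] rot [-3.1416 -0.0002  1.6983] F [ 0.5212 -0.2056  0.3502] M [-0.0709 -0.072   0.0151] gw 0.028180370015917357
case mm [-165.5191  113.8361  117.7478]
```

View pics/side6.png

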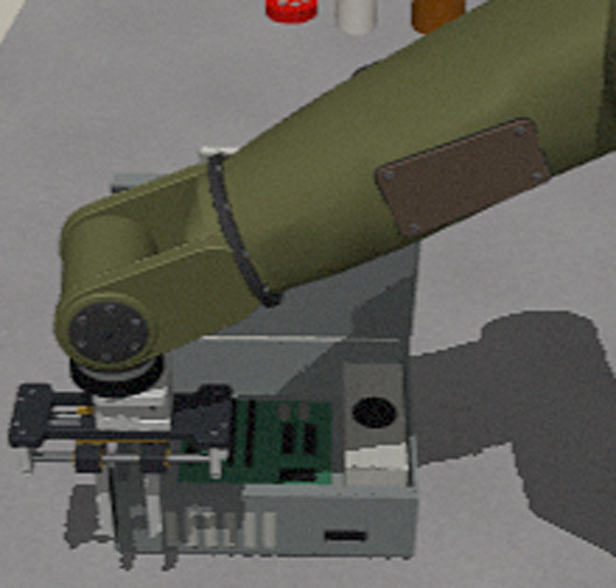

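View pics/top6.png

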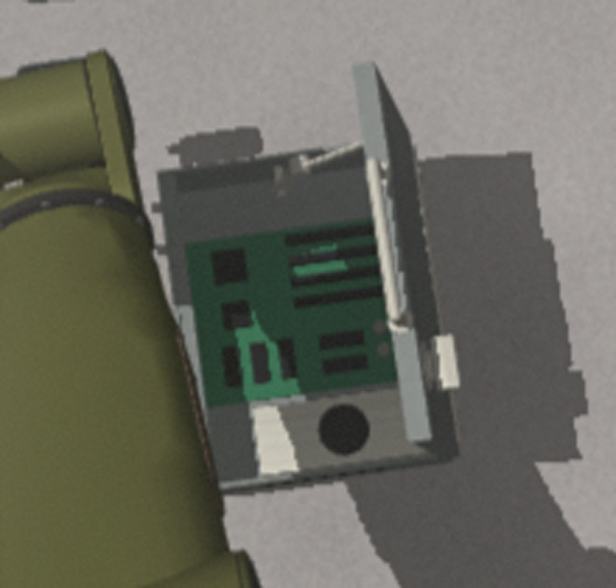

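```bash
cat >> h.py <<'E'
def handle(p1,p2):
    # angle of the handle about hinge from the top view bar centre line
    from scipy.optimize import brentq
    p=((p1[0]+p2[0])/2,(p1[1]+p2[1])/2);o,d=ray('top',p);oc=C.T@(o-O)*1000;dc=C.T@d
    f=lambda z:(lambda q:np.hypot(q[0]-110,q[2]-85)-259)(oc+dc*(z-oc[2])/dc[2])
    for a,b in((90,300),(200,342),(250,343),(60,330)):
        try:
            z=brentq(f,a,b);q=oc+dc*(z-oc[2])/dc[2]
            print('handle case',q,'elev deg',np.degrees(np.arctan2(q[2]-85,110-q[0])))
        except ValueError: pass
    return
E
python3 - <<'E'
from h import *
handle((354.3,188.9),(362.9,245))
for z in(.33,.335,.34): print(C.T@(onz('top',(354.3,188.9),z)-O)*1000,C.T@(onz('top',(362.9,245),z)-O)*1000)
E
```

```text
handle case [ 62.374   -3.9229 339.5835] elev deg 79.40391476974348
handle case [ 62.374   -3.9229 339.5835] elev deg 79.40391476974348
[ 63.2749  56.4406 330.    ] [ 62.6471 -59.4195 330.    ]
[ 62.9687  55.1866 335.    ] [ 62.3435 -60.1931 335.    ]
[ 62.6626  53.9326 340.    ] [ 62.0399 -60.9668 340.    ]
```

```bash
python3 -m creep '{"xyz":[[0,0,-50],[0,0,-50],[0,0,-50],[0,0,-50],[0,0,-50]],"spin":[0.17,0.17,0.17,0.17,0.17]}' 50 20
python3 -m creep '{"xyz":[[0,0,-50],[0,0,-30],[0,0,0],[0,0,0]],"spin":[0.18,0.18,0.18,0.18]}'
python3 - <<'E'
from h import *
go([62,-2,420],yaw=.126)
E
```

```text
time_s: 8.78
ee_pos: [0.6032, 0.1667, 0.3695]
eef_rot: [3.141, -0.0, 0.839]
force: [0.3, 0.1, -0.3]
grip_width: 0.0502
time_s: 9.28
ee_pos: [0.6035, 0.1668, 0.4479]
eef_rot: [3.141, -0.0, 0.119]
force: [0.4, -0.1, 0.1]
grip_width: 0.0501
t 9.275 q [ 0.2112  0.4527  0.8165 -0.0001  1.8721  1.6635] 
ee [0.6035 0.1668 0.4479] rot [ 3.1415 -0.0003  0.1185] F [ 0.4466 -0.0935  0.1303] M [ 0.0358  0.031  -0.0094] gw 0.05009153492858341
case mm [-161.8572  114.2845  447.9022]
tool shift mm [-114.434   224.8094   27.8972]
spin -0.007486856565891209
```

```bash
python3 -m creep '{"xyz":[[-20,40,0],[-25,50,0],[-30,55,0],[-25,50,0],[-14,30,10]],"spin":[0,0,0,0,-0.007]}'
python3 - <<'E'
from h import *
go([62,-2,342.5],yaw=.126)
for n in('side','top'):
  m=ctrl.camera(n)
  cv2.imwrite(f"pics/{n}7.png",cv2.resize(m[50:260,220:440,::-1] if n=='side' else m[130:340,220:440,::-1],None,fx=2.8,fy=2.8,interpolation=cv2.INTER_CUBIC))
E
```

```text
time_s: 9.9
ee_pos: [0.5171, -0.0724, 0.4386]
eef_rot: [3.141, -0.002, 0.13]
force: [1.1, -0.6, 0.2]
grip_width: 0.0499
t 9.9 q [-0.2092  0.1745  1.1976 -0.0003  1.7675  1.2315] 
ee [ 0.5171 -0.0724  0.4386] rot [ 3.1407 -0.0017  0.13  ] F [ 1.0992 -0.5629  0.1589] M [-0.0216 -0.0008  0.0229] gw 0.049850002550195345
case mm [ 64.5608  -1.6371 438.5525]
tool shift mm [-0.5223 -2.648  96.0494]
spin 0.003987657798148803
```

View pics/side7.png

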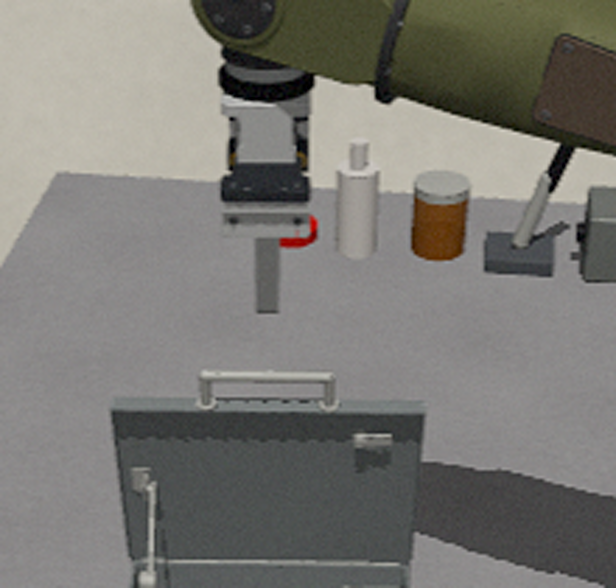

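```bash
python3 - <<'E'
from h import *
for a,b in(((354.3,188.9),(293.2,184.6)),((362.9,245),(338.9,185))):
  X,e=tri(a,b);print(C.T@(X-O)*1000,e)
E
python3 -m creep '{"xyz":[[-1,-2,35],[0,0,35],[0,0,15],[0,0,11],[0,0,0]],"spin":[0,0,0,0,0]}' 50 20
python3 -m creep '{"xyz":[[0,0,0],[0,0,0],[0,0,0],[0,0,0],[0,0,0]],"spin":[0,0,0,0,0]}' 0 25
python3 - <<'E'
from h import *
st()
for n in('side','top'):
  m=ctrl.camera(n)
  cv2.imwrite(f"pics/{n}8.png",cv2.resize(m[100:310,220:440,::-1] if n=='side' else m[130:340,220:440,::-1],None,fx=2.8,fy=2.8,interpolation=cv2.INTER_CUBIC))
E
```

```text
[ 62.8534  53.6886 334.0142] 0.003398888971564418
[ 62.3367 -60.6469 333.5482] 0.001352532755243575
time_s: 10.62
ee_pos: [0.5173, -0.0675, 0.342]
eef_rot: [3.142, -0.0, 0.133]
force: [0.5, 0.2, -0.2]
grip_width: 0.0498
time_s: 11.25
ee_pos: [0.5172, -0.0675, 0.3418]
eef_rot: [3.142, -0.0, 0.133]
force: [0.0, 0.3, 1.2]
grip_width: 0.0096
t 11.25 q [-0.2     0.1741  1.4137  0.      1.5537  1.238 ] 
ee [ 0.5172 -0.0675  0.3418] rot [ 3.1416 -0.0001  0.1328] F [0.0393 0.2974 1.2445] M [0.0744 0.062  0.0219] gw 0.009618036953800826
case mm [ 59.6389  -0.9908 341.8472]
```

View pics/side8.png

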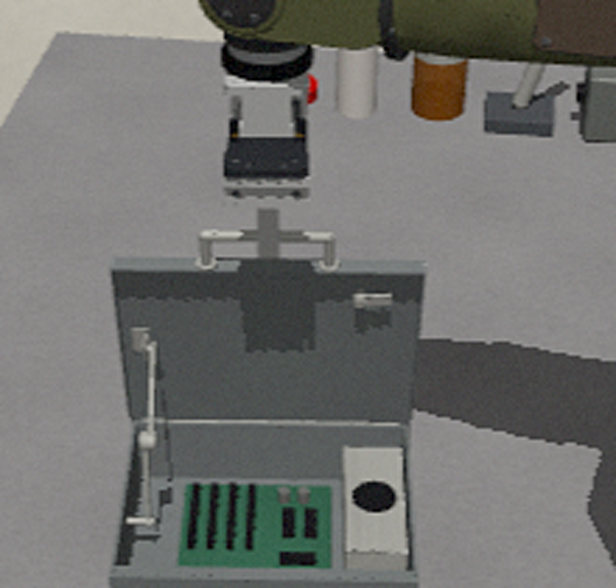

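```bash
cat > arc.py <<'E'
from h import *
def arc(n=5,step=.06):
    o,R=st();g=C.T@(o['ee_pos']-O)*1000+[0,0,-3]
    th=np.arctan2(g[2]-85,110-g[0]);print('elev',th,'r',np.hypot(g[2]-85,110-g[0]))
    p=g
    for i in range(n):
        th-=step;q=np.array([110-259*np.cos(th),g[1],85+259*np.sin(th)])
        print(np.round(R.T@C@(q-p),1),round(th,3));p=q
E
python3 -c "
from arc import *
arc(20,.06)"
```

```text
t 11.35 q [-0.2     0.174   1.4137  0.      1.5536  1.238 ] 
ee [ 0.5172 -0.0675  0.3419] rot [ 3.1416 -0.0002  0.1328] F [0.3963 0.6533 1.1289] M [ 0.129   0.0262 -0.0439] gw 0.009156291008107213
case mm [ 59.6266  -0.9982 341.8706]
elev 1.3749189040805663 r 258.819950589952
[  0.1 -15.2   3.3] 1.315
[  0.1 -14.9   4.4] 1.255
[  0.1 -14.6   5.3] 1.195
[  0.1 -14.3   6.1] 1.135
[  0.1 -13.9   7. ] 1.075
[  0.1 -13.4   7.8] 1.015
[  0.1 -12.9   8.6] 0.955
[  0.1 -12.4   9.4] 0.895
[  0.1 -11.8  10.1] 0.835
[  0.1 -11.2  10.8] 0.775
[  0.1 -10.5  11.4] 0.715
[ 0.1 -9.8 12. ] 0.655
[ 0.1 -9.1 12.6] 0.595
[ 0.  -8.3 13.1] 0.535
[ 0.  -7.5 13.6] 0.475
[ 0.  -6.7 14. ] 0.415
[ 0.  -5.8 14.4] 0.355
[ 0.  -5.  14.7] 0.295
[ 0.  -4.1 15. ] 0.235
[ 0.  -3.2 15.2] 0.175
```

```bash
python3 -m creep '{"xyz":[[0,-15.2,3.3],[0,-14.9,4.4],[0,-14.6,5.3],[0,-14.3,6.1],[0,0,0]],"spin":[0,0,0,0,0]}'
python3 -c "
from arc import *
arc(6,.06)"
```

```text
time_s: 11.98
ee_pos: [0.5093, -0.0069, 0.3221]
eef_rot: [-3.141, -0.001, 0.135]
force: [5.9, 3.2, -0.7]
grip_width: 0.009
t 11.975 q [-0.086   0.1515  1.4841  0.0011  1.5056  1.35  ] 
ee [ 0.5093 -0.0069  0.3221] rot [-3.1406 -0.0007  0.1348] F [ 5.9123  3.2206 -0.7486] M [ 0.5097 -0.9451 -0.0859] gw 0.009013131192266622
case mm [ -1.4739  -1.1102 322.1109]
elev 1.1264031719373246 r 259.29584089603554
[  0.1 -13.7   7.4] 1.066
[  0.1 -13.4   7.9] 1.006
[  0.1 -12.9   8.7] 0.946
[  0.1 -12.3   9.5] 0.886
[  0.1 -11.7  10.2] 0.826
[  0.1 -11.1  10.9] 0.766
```

```bash
python3 -m creep '{"xyz":[[0,-13.7,7.4],[0,-13.4,7.9],[0,-12.9,8.7],[0,-12.3,9.5],[0,-11.7,10.2]],"spin":[0,0,0,0,0]}'
python3 -m creep '{"xyz":[[0,-11.1,10.9],[0,0,0]],"spin":[0,0]}'
python3 -c "
from arc import *
arc(6,.06)
m=ctrl.camera('side');cv2.imwrite('pics/side9.png',cv2.resize(m[100:340,200:440,::-1],None,fx=2.4,fy=2.4))"
```

```text
time_s: 12.6
ee_pos: [0.5013, 0.0564, 0.279]
eef_rot: [-3.141, -0.003, 0.134]
force: [10.2, 3.4, 2.4]
grip_width: 0.0095
time_s: 12.85
ee_pos: [0.4996, 0.0679, 0.2676]
eef_rot: [-3.14, -0.002, 0.135]
force: [9.9, 7.5, 1.5]
grip_width: 0.0093
t 12.85 q [0.0615 0.1662 1.5914 0.002  1.3818 1.4973] 
ee [0.4996 0.0679 0.2676] rot [-3.1398 -0.0023  0.1346] F [9.8965 7.5292 1.4861] M [ 1.2509 -1.574  -0.0391] gw 0.009321930713149828
case mm [-76.8894  -1.2742 267.64  ]
elev 0.7656220592707157 r 259.2261103534286
[  0.1 -10.2  11.7] 0.706
[ 0.  -9.7 12.1] 0.646
[ 0.  -8.9 12.7] 0.586
[ 0.  -8.2 13.2] 0.526
[ 0.  -7.4 13.7] 0.466
[ 0.  -6.5 14.1] 0.406
```

View pics/side9.png

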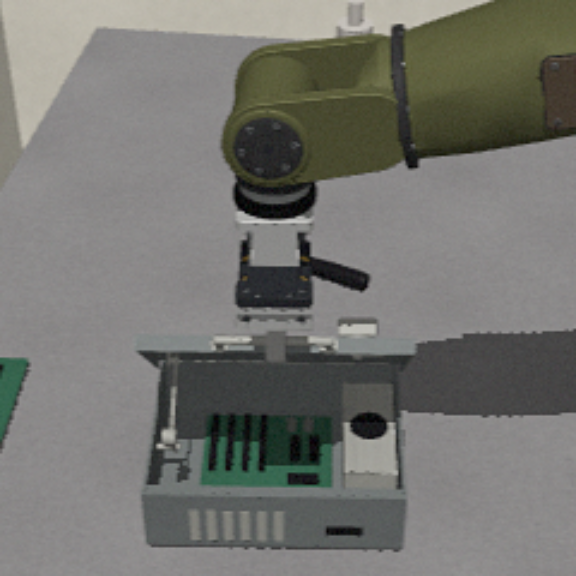

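```bash
python3 -m creep '{"xyz":[[0.5,-10.2,11.7],[0.5,-9.7,12.1],[0.5,-8.9,12.7],[0,-8.2,13.2],[0,0,0]],"spin":[0,0,0,0,0]}'
python3 -c "
from arc import *
arc(10,.06)"
```

```text
time_s: 13.52
ee_pos: [0.4952, 0.1054, 0.2176]
eef_rot: [-3.138, 0.0, 0.135]
force: [0.7, 14.0, 4.2]
grip_width: 0.009
t 13.525 q [0.1357 0.211  1.6559 0.0036 1.2747 1.5708] 
ee [0.4952 0.1054 0.2176] rot [-3.1381  0.      0.1346] F [ 0.7328 13.9894  4.202 ] M [ 2.4651 -0.1119 -0.0832] gw 0.009043634048743674
case mm [-114.6821   -0.8968  217.6488]
elev 0.523360065203932 r 259.40485303165747
[ 0.1 -7.  13.9] 0.463
[ 0.1 -6.5 14.1] 0.403
[ 0.  -5.6 14.5] 0.343
[ 0.  -4.7 14.8] 0.283
[ 0.  -3.8 15.1] 0.223
[ 0.  -2.9 15.3] 0.163
[ 0.  -2.  15.4] 0.103
[ 0.  -1.1 15.5] 0.043
[ 0.  -0.2 15.5] -0.017
[-0.   0.8 15.5] -0.077
```

```bash
python3 -m creep '{"xyz":[[0,-7.5,13.9],[0,-7,14.1],[0,-5.6,14.5],[0,-4.7,14.8],[0,0,0]],"spin":[0,0,0,0,0]}'
python3 -c "
from arc import *
arc(7,.05)"
```

```text
time_s: 14.15
ee_pos: [0.4922, 0.1304, 0.1604]
eef_rot: [-3.137, -0.001, 0.134]
force: [2.9, 19.5, 1.4]
grip_width: 0.0091
t 14.15 q [0.185  0.2763 1.7157 0.0047 1.1482 1.6197] 
ee [0.4922 0.1304 0.1604] rot [-3.1372 -0.0012  0.1341] F [ 2.8923 19.4941  1.4359] M [ 3.4186 -0.5623 -0.1135] gw 0.009105910126712162
case mm [-139.8252   -0.7677  160.3861]
elev 0.28202411146451883 r 260.10075123340386
[ 0.  -2.2 12.8] 0.232
[ 0.  -2.6 12.7] 0.182
[-0.  -2.  12.8] 0.132
[-0.  -1.3 12.9] 0.082
[-0.  -0.7 12.9] 0.032
[-0.  -0.  12.9] -0.018
[-0.   0.6 12.9] -0.068
```

```bash
python3 -m creep '{"xyz":[[0,-4,12.8],[0,-3.6,12.7],[0,-2.5,12.8],[0,0,0]],"spin":[0,0,0,0]}' 0 15
python3 -c "
from arc import *
arc(6,.05)"
```

```text
time_s: 14.65
ee_pos: [0.4911, 0.1392, 0.1219]
eef_rot: [-3.139, -0.001, 0.134]
force: [6.3, 11.2, -2.3]
grip_width: 0.0092
t 14.65 q [0.2034 0.3284 1.7471 0.0024 1.0647 1.6395] 
ee [0.4911 0.1392 0.1219] rot [-3.1394 -0.0012  0.1336] F [ 6.2775 11.1761 -2.2512] M [ 1.9867 -1.1384 -0.0827] gw 0.009216439844438176
case mm [-148.6895   -0.7238  121.9046]
elev 0.13032024109003693 r 260.9018276579747
[-0.   0.6 13.1] 0.08
[-0.  -0.7 12.9] 0.03
[-0.  -0.  12.9] -0.02
[-0.   0.6 12.9] -0.07
[-0.   1.3 12.9] -0.12
[-0.   1.9 12.8] -0.17
```

```bash
python3 -m creep '{"xyz":[[0,-1,12],[0,0,12],[0,0,8],[0,0,4],[0,0,0]],"spin":[0,0,0,0,0]}'
python3 -c "
from arc import *
arc(1,.05)"
```

```text
time_s: 15.28
ee_pos: [0.4908, 0.1419, 0.0864]
eef_rot: [-3.136, -0.002, 0.134]
force: [4.4, 29.6, -4.2]
grip_width: 0.0095
t 15.275 q [0.2074 0.3803 1.7721 0.0059 0.9868 1.6413] 
ee [0.4908 0.1419 0.0864] rot [-3.1365 -0.002   0.1335] F [ 4.447  29.6431 -4.1782] M [ 4.962  -0.809   0.0054] gw 0.009508530931540337
case mm [-151.4234   -0.6501   86.4409]
elev -0.005963915934503424 r 261.42800975661896
[-0.   2.9 12.9] -0.056
```

```bash
python3 -m creep '{"xyz":[[0,-2,2],[0,-1,3],[0,0,0]],"spin":[0,0,0]}'
python3 -c "
from arc import *
arc(1,.05)
for n in('side','top'):
  m=ctrl.camera(n); cv2.imwrite(f'pics/{n}10.png',cv2.resize(m[130:350,200:440,::-1],None,fx=2.6,fy=2.6))"
```

```text
time_s: 15.65
ee_pos: [0.4907, 0.1423, 0.0814]
eef_rot: [-3.141, -0.002, 0.133]
force: [7.9, 4.8, -3.9]
grip_width: 0.0096
t 15.65 q [0.2102 0.3887 1.7743 0.0006 0.977  1.6473] 
ee [0.4907 0.1423 0.0814] rot [-3.1409 -0.0015  0.1334] F [ 7.941   4.8167 -3.9235] M [ 0.7964 -1.4633 -0.0781] gw 0.00958429454921353
case mm [-151.7658   -0.6866   81.3786]
elev -0.025289604550143355 r 261.8495419840582
[-0.   3.5 12.9] -0.075
```

View pics/side10.png

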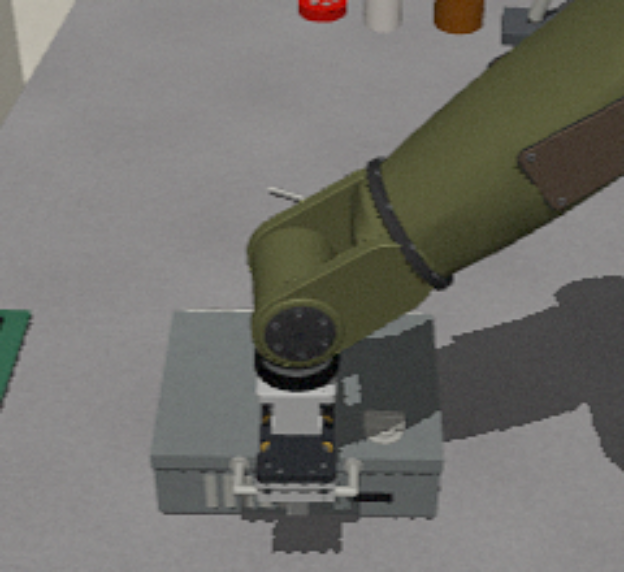

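View pics/top10.png

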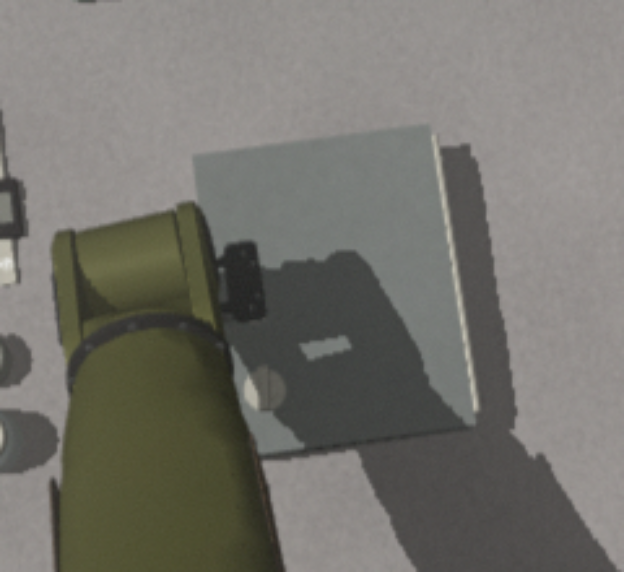

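```bash
python3 -m creep '{"xyz":[[0,0,2],[0,0,2],[0,0,0]],"spin":[0,0,0]}'
python3 -c "
from arc import *
st()"
```

```text
time_s: 16.12
ee_pos: [0.4907, 0.1422, 0.0774]
eef_rot: [-3.141, -0.001, 0.133]
force: [7.7, 4.4, -4.8]
grip_width: 0.0095
t 16.125 q [0.2101 0.3949 1.7768 0.0007 0.9686 1.6472] 
ee [0.4907 0.1422 0.0774] rot [-3.1409 -0.0013  0.1332] F [ 7.7429  4.4354 -4.8499] M [ 0.745  -1.323  -0.0111] gw 0.009481386506103223
case mm [-151.7175   -0.7528   77.3944]
```

```bash
python3 -m creep '{"xyz":[[0,0,2],[0,0,2],[0,0,0]],"spin":[0,0,0]}'
python3 -m creep '{"xyz":[[0,0,2],[0,0,0]],"spin":[0,0]}'
python3 -m creep '{"xyz":[[0,0,2],[0,0,0]],"spin":[0,0]}'
python3 -c "
from arc import *
st()"
```

```text
time_s: 16.5
ee_pos: [0.491, 0.1422, 0.0748]
eef_rot: [-3.141, -0.003, 0.133]
force: [0.9, 2.1, 13.1]
grip_width: 0.0095
time_s: 16.75
ee_pos: [0.4913, 0.1423, 0.0732]
eef_rot: [-3.141, -0.003, 0.133]
force: [0.4, 2.4, 15.7]
grip_width: 0.0092
time_s: 17.0
ee_pos: [0.4915, 0.1423, 0.0712]
eef_rot: [-3.141, -0.004, 0.133]
force: [1.3, 1.8, 16.5]
grip_width: 0.0095
t 17.0 q [0.21   0.405  1.7797 0.0006 0.9531 1.6472] 
ee [0.4915 0.1423 0.0712] rot [-3.1408 -0.0038  0.1333] F [ 1.3049  1.7698 16.491 ] M [ 0.3437 -0.1788 -0.0178] gw 0.009511002197625098
case mm [-151.7034    0.0512   71.2488]
```

```bash
python3 -m creep '{"xyz":[[0,0,0],[0,0,0],[0,0,-10],[0,0,-20],[0,0,-30]],"spin":[0,0,0,0,0]}' 22
python3 -m creep '{"xyz":[[0,0,-50],[0,0,-50],[0,0,-30],[0,-50,0],[0,-50,0]],"spin":[0,0,0,0,0]}'
python3 -m creep '{"xyz":[[0,-50,0],[0,0,0]],"spin":[0,0]}'
python3 -c "
from arc import *
st()
for n in('side','top'):
  m=ctrl.camera(n); cv2.imwrite(f'pics/{n}11.png',cv2.resize(m[130:350,200:440,::-1],None,fx=2.6,fy=2.6,interpolation=cv2.INTER_CUBIC))"
```

```text
time_s: 17.62
ee_pos: [0.4903, 0.1409, 0.1303]
eef_rot: [3.141, 0.002, 0.133]
force: [-0.3, 0.7, 0.3]
grip_width: 0.0217
time_s: 18.25
ee_pos: [0.4772, 0.2409, 0.2607]
eef_rot: [-3.141, -0.001, 0.131]
force: [0.2, 0.3, 0.4]
grip_width: 0.0218
time_s: 18.5
ee_pos: [0.4699, 0.2919, 0.2598]
eef_rot: [-3.142, 0.001, 0.136]
force: [0.5, -0.0, -0.3]
grip_width: 0.0219
t 18.5 q [0.4896 0.2844 1.4654 0.0003 1.3923 1.9242] 
ee [0.4699 0.2919 0.2598] rot [-3.1415  0.0006  0.1362] F [ 0.5348 -0.0375 -0.3325] M [-0.0286  0.0703 -0.0268] gw 0.021933885008495444
case mm [-302.8572   -2.424   259.7846]
```

View pics/side11.png

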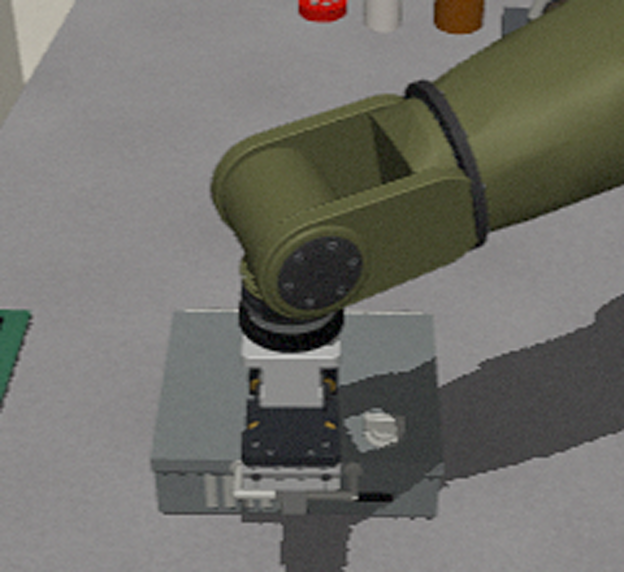

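View pics/top11.png

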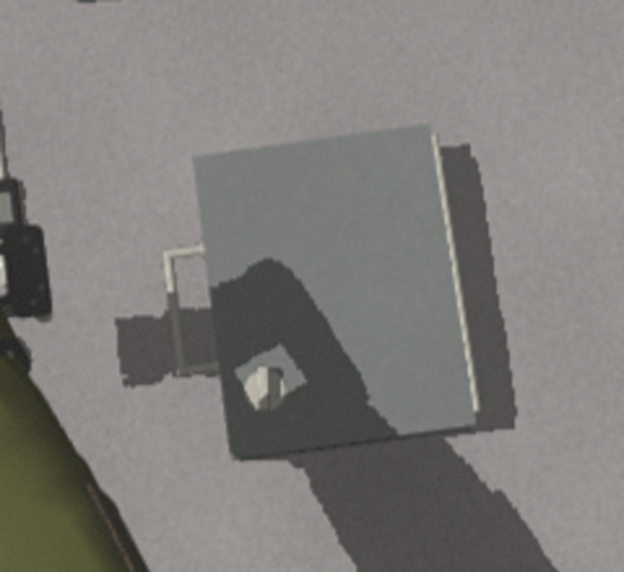

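Run:
```python
from h import *
m=ctrl.camera('top')
t=cv2.resize(m[255:305,275:330,::-1],None,fx=12,fy=12,interpolation=cv2.INTER_CUBIC)
t=cv2.convertScaleAbs(t,alpha=1.4);cv2.imwrite('pics/latch.png',t)
print(C.T@(onz('top',(301.9,278.8),.105)-O)*1000)
print(proj('top',w([-75,-85,112])))
```

```text
[-76.8927 -82.5746 105.    ]
(np.float64(302.66326256755707), np.float64(279.3912185785426))
```

View pics/latch.png

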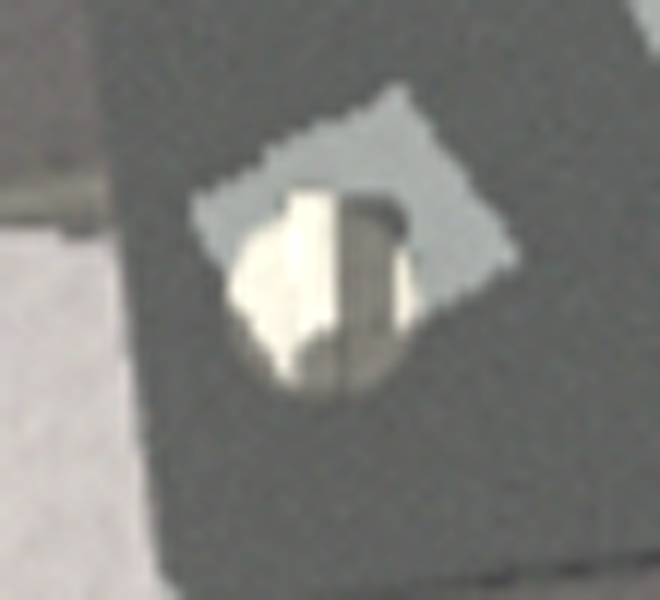

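```bash
python3 -m creep '{"xyz":[[0,0,0],[0,0,0],[0,0,0],[0,0,0],[0,0,0]],"spin":[-0.18,-0.18,-0.18,-0.18,-0.18]}' 30
python3 -m creep '{"xyz":[[0,0,0],[0,0,0],[0,0,0],[0,0,0],[0,0,0]],"spin":[-0.18,-0.18,-0.18,-0.18,-0.18]}'
python3 -m creep '{"xyz":[[0,0,0],[0,0,0],[0,0,0],[0,0,0],[0,0,0]],"spin":[-0.18,-0.18,-0.18,-0.18,-0.18]}'
python3 -m creep '{"xyz":[[0,0,0],[0,0,0],[0,0,0]],"spin":[-0.18,-0.12,0]}'
python3 - <<'E'
from h import *
X=onz('top',(301.2,279.2),.112);print(C.T@(X-O)*1000)
X[2]=.2
go(X,case=False,yaw=3.13)
E
```

```text
time_s: 19.27
ee_pos: [0.4713, 0.2882, 0.2601]
eef_rot: [3.141, -0.0, 1.037]
force: [0.1, -0.3, 0.1]
grip_width: 0.0297
time_s: 19.9
ee_pos: [0.4713, 0.2882, 0.2601]
eef_rot: [3.141, 0.0, 1.937]
force: [0.3, -0.3, -0.5]
grip_width: 0.0299
time_s: 20.52
ee_pos: [0.4713, 0.2882, 0.2601]
eef_rot: [3.142, 0.0, 2.837]
force: [-0.6, -0.8, 0.3]
grip_width: 0.0298
time_s: 20.9
ee_pos: [0.4713, 0.2884, 0.26]
eef_rot: [3.142, 0.0, 3.13]
force: [-0.4, -0.7, 0.5]
grip_width: 0.0294
[-78.3085 -84.0592 112.    ]
t 20.9 q [ 0.483   0.2825  1.4673 -0.0001  1.3916 -1.0766] 
ee [0.4713 0.2884 0.26  ] rot [3.1415 0.0002 3.1304] F [-0.3877 -0.743   0.5286] M [ 0.0793 -0.1423 -0.0091] gw 0.02939828622325917
case mm [-299.2365   -1.4618  260.043 ]
tool shift mm [  51.4287 -230.1947   60.0179]
spin 0.0003591683407226931
```

```bash
python3 -m creep '{"xyz":[[10,-45,0],[10,-45,0],[11,-50,10],[10,-45,10],[10,-45,20]],"spin":[0,0,0,0,0]}' 40
python3 -m creep '{"xyz":[[0,0,20],[0,0,20],[0,0,0]],"spin":[0,0,0]}'
python3 - <<'E'
from h import *
X=onz('top',(301.2,279.2),.112)
X[2]=.118
go(X,case=False,yaw=3.13)
m=ctrl.camera('side'); cv2.imwrite(f'pics/side12.png',cv2.resize(m[220:340,280:420,::-1],None,fx=5,fy=5,interpolation=cv2.INTER_CUBIC))
E
```

```text
time_s: 21.52
ee_pos: [0.4176, 0.0581, 0.22]
eef_rot: [3.142, 0.002, 3.128]
force: [0.4, -0.3, -0.4]
grip_width: 0.0402
time_s: 21.9
ee_pos: [0.4173, 0.0594, 0.1791]
eef_rot: [-3.141, -0.002, 3.129]
force: [-0.3, 0.3, -1.2]
grip_width: 0.0399
t 21.9 q [ 0.0546  0.0633  1.9198 -0.      1.1605 -1.5039] 
ee [0.4173 0.0594 0.1791] rot [-3.1414 -0.002   3.1293] F [-0.2952  0.3088 -1.1542] M [ 0.1004 -0.0931  0.0022] gw 0.03988049316347083
case mm [-78.8976 -83.9542 179.1112]
tool shift mm [-0.0984 -0.5878 61.1112]
spin -0.0006925444960566018
```

View pics/side12.png

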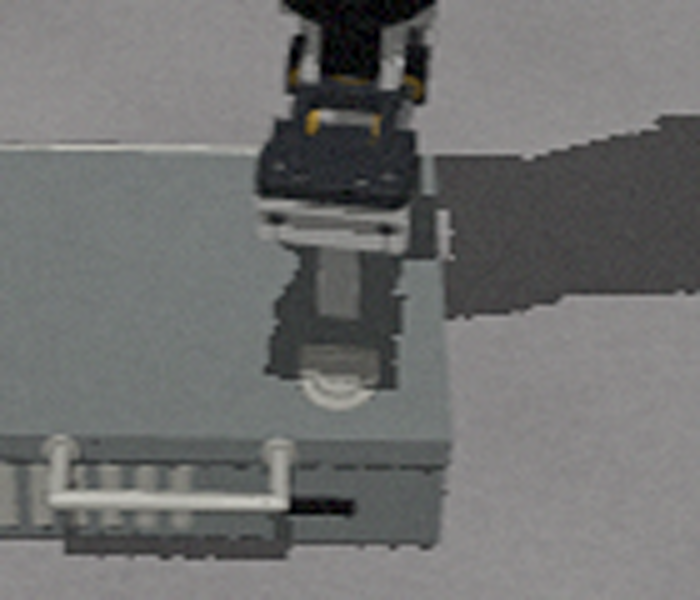

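```bash
python3 -m creep '{"xyz":[[0,0,25],[0,0,18],[0,0,10],[0,0,8],[0,0,0]],"spin":[0,0,0,0,0]}'
python3 -m creep '{"xyz":[[0,0,0],[0,0,0],[0,0,0],[0,0,0]],"spin":[0,0,0,0]}' 0 15
python3 -c "
from h import *
st()"
```

```text
time_s: 22.58
ee_pos: [0.418, 0.06, 0.1188]
eef_rot: [-3.142, -0.0, 3.133]
force: [-0.4, 0.1, 0.2]
grip_width: 0.0401
time_s: 23.08
ee_pos: [0.4179, 0.0592, 0.1189]
eef_rot: [-3.14, -0.0, 3.133]
force: [-1.1, -9.7, 2.5]
grip_width: 0.01
t 23.075 q [ 0.055   0.1507  1.9819 -0.0022  1.0092 -1.5063] 
ee [0.4179 0.0592 0.1189] rot [-3.1397 -0.0001  3.1332] F [-1.0912 -9.7351  2.4869] M [-1.782   0.1424  0.0279] gw 0.010015614192336578
case mm [-78.5692 -83.4023 118.9474]
```

```bash
python3 -m creep '{"xyz":[[0,-1.5,0],[0,0,0],[0,0,0],[0,0,0],[0,0,0]],"spin":[0,0.12,0.12,0.12,0]}'
python3 -c "
from h import *
st()"
```

```text
time_s: 23.7
ee_pos: [0.4179, 0.0589, 0.1189]
eef_rot: [3.141, -0.0, 2.773]
force: [-1.6, 5.7, 5.2]
grip_width: 0.0099
t 23.7 q [ 0.0527  0.1503  1.9825  0.0011  1.0087 -1.1504] 
ee [0.4179 0.0589 0.1189] rot [ 3.1407 -0.0002  2.7733] F [-1.6141  5.6673  5.1842] M [ 1.0617  0.2506 -0.0263] gw 0.00990326901439133
case mm [-78.2874 -83.4471 118.9246]
```

```bash
python3 -m creep '{"xyz":[[0,0.5,0],[0,0,0],[0,0,0],[0,0,0],[0,0,0]],"spin":[0.14,0.14,0.14,0.14,0.14]}'
python3 -m creep '{"xyz":[[0,0,0],[0,0,0],[0,0,0],[0,0,0]],"spin":[0.14,0.14,0.06,0]}'
python3 -c "
from h import *
st()"
```

```text
time_s: 24.32
ee_pos: [0.4179, 0.0589, 0.1189]
eef_rot: [-3.141, -0.0, 2.071]
force: [-4.3, -0.1, 4.8]
grip_width: 0.0096
time_s: 24.82
ee_pos: [0.4179, 0.0589, 0.1189]
eef_rot: [-3.141, -0.0, 1.735]
force: [-4.0, 0.4, 6.2]
grip_width: 0.0099
t 24.825 q [ 0.0532  0.1507  1.982  -0.      1.0094 -0.1109] 
ee [0.4179 0.0589 0.1189] rot [-3.141  -0.      1.7349] F [-4.0448  0.4171  6.1678] M [ 0.0583  0.716  -0.0598] gw 0.009923832745664343
case mm [-78.3058 -83.4772 118.9188]
```

```bash
python3 -m creep '{"xyz":[[0,0,0],[0,0,0],[0,0,0]],"spin":[0.04,0.03,0]}'
python3 -c "
from h import *
st()"
```

```text
time_s: 25.2
ee_pos: [0.4179, 0.0589, 0.1189]
eef_rot: [-3.141, 0.0, 1.666]
force: [-3.4, 0.8, 5.0]
grip_width: 0.0101
t 25.2 q [ 0.0533  0.1507  1.982  -0.0001  1.0094 -0.0416] 
ee [0.4179 0.0589 0.1189] rot [-3.1411  0.0001  1.6658] F [-3.4376  0.788   5.0148] M [0.1083 0.6509 0.1741] gw 0.01011407990633352
case mm [-78.3044 -83.4534 118.9285]
```

```bash
python3 -m creep '{"xyz":[[0,0,0],[0,0,0],[0,0,-10],[0,0,-30],[0,0,-50]],"spin":[0,0,0,0,0]}' 30
python3 -m creep '{"xyz":[[0,0,-50],[30,0,-50],[50,-20,0],[50,-30,0],[50,-30,0]],"spin":[0,0,0,0,0]}'
python3 -m creep '{"xyz":[[50,-20,0],[50,0,0],[0,0,0]],"spin":[0,0,0]}'
python3 - <<'E'
from h import *
st()
for n in('side','top'): cv2.imwrite(f'pics/{n}13.png',ctrl.camera(n)[:,:,::-1])
a=cv2.imread('pics/top13.png')[255:305,275:330];cv2.imwrite('pics/latch2.png',cv2.convertScaleAbs(cv2.resize(a,None,fx=10,fy=10,interpolation=cv2.INTER_CUBIC),alpha=1.3))
E
```

```text
time_s: 25.82
ee_pos: [0.4175, 0.0589, 0.2096]
eef_rot: [-3.139, -0.0, 1.663]
force: [1.0, 0.1, 0.1]
grip_width: 0.03
time_s: 26.45
ee_pos: [0.3206, 0.2319, 0.3095]
eef_rot: [3.141, -0.0, 1.663]
force: [0.9, 1.2, 0.0]
grip_width: 0.0298
time_s: 26.82
ee_pos: [0.2919, 0.3305, 0.3089]
eef_rot: [-3.141, 0.0, 1.667]
force: [0.7, -0.7, 0.2]
grip_width: 0.03
t 26.825 q [ 0.7642 -0.0028  1.6793  0.0001  1.4655  0.6683] 
ee [0.2919 0.3305 0.3089] rot [-3.1413  0.0001  1.6667] F [ 0.748  -0.6538  0.2494] M [ 0.0056 -0.0977 -0.0322] gw 0.030012191831813605
case mm [-363.6378 -174.1286  308.9016]
```

View pics/side13.png

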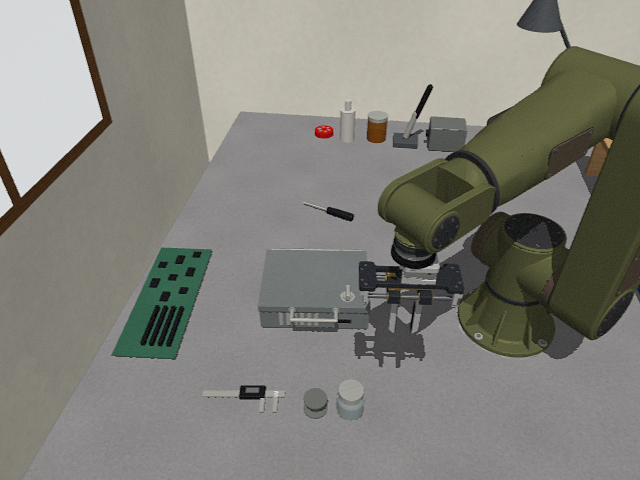

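View pics/top13.png

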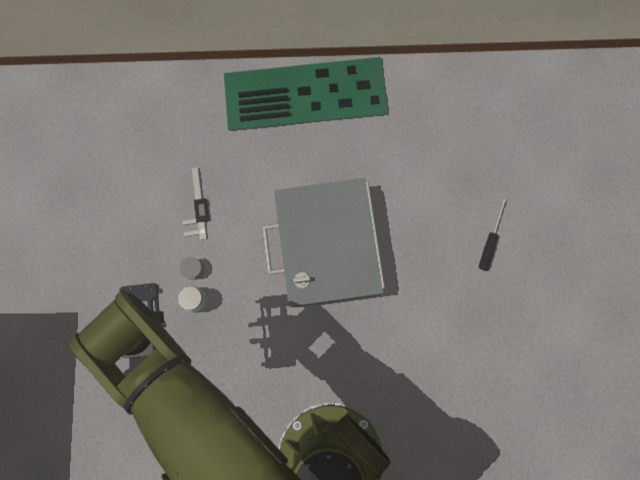

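View pics/latch2.png

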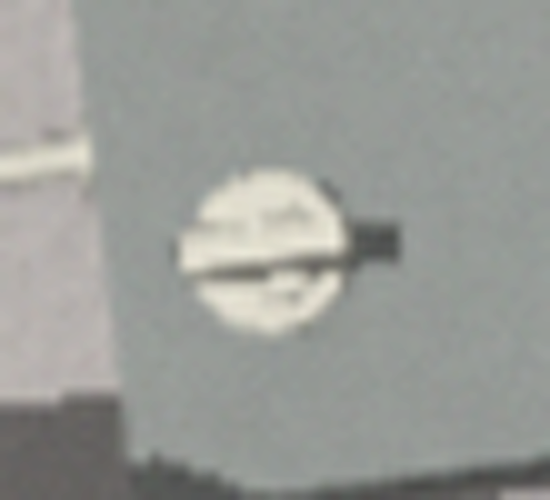

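```bash
python3 -c "
from station import ctrl
print(ctrl.hand_in())"
```

```text
the job is handed in; nothing more can be done
None
```

The case is closed and latched, and the job is handed in at about 27 s on the robot's clock, well inside the 72 s limit. No verdict was reported.

- **Stay:** The moves only allow shifts and turns about the tool axis, so the hand could not be tilted. I pinched the stay's lower arm below the knuckle with the tool pointing down instead. I swung it up and towards the case's -x. The pictures then showed the knee past centre and the cover still standing, leaning about 5° further forward.
- **Cover:** I held the handle bar and lowered it along its arc at about 0.5 rad/s, slower at the end. I pressed down until the seat pushed back with about 16 N, then released it. Force on the tool peaked at about 30 N, sideways, because my hinge estimate was about 2 to 3 mm off.
- **Latch:** The wing started about 0.13 rad open. I turned it clockwise until the moment jumped from -0.06 to +0.17 N m, which I took as the stop.

**Last checks:**
- **Pictures:** They show the cover flat, the wing at right angles to the hinge, and the jar, spool, screwdriver and caliper unmoved by eye. The gripper is clear of everything.
- **Not measured directly:** I did not compute joint values for the cover and latch. I inferred the shut cover and the stop from the contact force, the moment and the pictures.
- **Disagreement:** The measured handle height was 334 mm by the two views and 339 mm by the known radius. This did not matter for the grasp.

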